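# Draw out the hand rest over the painting tray and hold it

## Robot

A 6-joint arm with a two-finger parallel gripper is mounted at the origin on the work surface. World frame = base frame: x ahead of the robot, y to its left, z up, the work surface at z = 0. Lengths are in m, angles in rad, forces in N, time in s.
With the tool pointing down it reaches from about 0.35 to 0.975 m from the base axis. Payload 4.9 kg.
Tool frame: the origin (TCP) lies at the very end of the fingers, on their centre line; the grasp point (between the pads) lies 19 mm behind it; z points along the fingers, y is the line along which they close (so a half turn about z gives the same grasp; the last joint's range is limited). The gripper opens to 85 mm and grips with 20 to 120 N. Pads are 22 mm wide; open, the fingers measure 114 mm over their backs; the gripper's body (76 mm by 85 mm) begins 54 mm behind the grasp point. The pads swing forward as they close: fully open they stand 13 mm farther back than shut.
Start: joints at [-1.279, 0.053, 1.613, -0, 1.476, -0.119], TCP at [0.25, -0.573, 0.192] pointing down, gripper open.
Joint ranges: [-3.01, 3.01], [-1.01, 2.22], [0.06, 2.58], [-1.02, 4.17], [0.09, 2.62], [-3.14, 3.14]. Speed limits (rad/s): [2.57, 2.57, 3.14, 3.14, 3.14, 3.14].

## Interface

Orientations are given as a unit quaternion [w, x, y, z].
In Python, from plant import * gives the robot as it stands.
- The arm moves only by the tool jog_arm, never from a script. Its argument "moves" is a list that holds one entry, the list of rows, each a list of 7 numbers: the finger opening in cm, from 0 to 8.54, then the shift along the tool's x, y, z in cm, then the turn, a rotation vector about the tool's x, y, z in rad. A call has 1 to 20 rows; each row shifts and turns the commanded pose from where the row before left it, along the tool's axes as they then stand; what a row does not reach is not made up. A row lasts 1/12 s, in which the tool goes at most 41.7 mm and 7.16 degrees, less where a joint would pass 70% of its speed; a pose out of reach is approached as far as the arm can. A call is refused whole if a number of a shift passes 4.17 or a number of a turn 0.125, either way. A call with a gripper value outside its range is refused whole. The fingers move at their own pace and stop on an object; the grip force is fixed at half the most. Time passes only in rows, so rows that do not move let the fingers close. It gives the time, the measured TCP pose, the force, the opening and the grip force at its end, in the units of the state.
- state(): the state, without advancing time (a new reading comes with each control period).
- grab_frame(name): name is "scene" or "side" or "wrist"; returns a dict with "color" (480x640x3 uint8, blue, green, red), "depth" (480x640 float32, m along the optical axis (not along the pixel's ray), 0 where there is no reading), "fx", "fy", "cx", "cy" (pixels), "R" (3x3) and "t" (3): a world point X has camera coordinates R X + t. Camera axes: x right, y down, z forward; pixel columns grow to the right and rows downward; lengths in m; the calibration is good to about 2 mm. A picture is of the moment at which its call begins.
- job_done(): hands the job in; it is judged then, once.
Trained networks look in a picture, given as the dict that the camera call returned (one of the last four; its "shot" number tells which), for a name from the list of things; names that differ only in an ending like _2 or _b are one class to them, and where a whole thing is asked for, a point or a joint stands for the part that bears it (a point fixed in the world has none). Each returns a list of dicts, best first, with "p" (0 to 1); they miss things now and then, are a little off and sometimes report something else, mostly with a low value. They report only what shows in the picture. A call takes as long as a camera call.
- recognise(name, picture): "rect" ([centre column, centre row, width, height] in pixels, round what is visible of it).
- regions_of(name, picture): "pixels" (480x640 bool, what is visible of it) and "rect" ([centre column, centre row, width, height] in pixels, round what is visible of it).
The state is a dict: "time": time; "joint_pos": joint angles; "joint_vel": joint speeds; "joint_efforts": joint torques, N m; "tool_pos": TCP position; "tool_rot": TCP orientation; "contact_force": force on the tool from outside, world axes, zero at the start; "ft_torque": the same for the moment, N m; "gripper_width": opening from 0.0 (shut) to 1.0 (fully open); "grasp_force": force on a finger pad.
Only numpy, scipy, OpenCV 4.12 (cv2) and the standard library are available. Lean on these libraries where they do the work, as an engineer would, in place of code of your own. Each camera call takes 0.05 s, during which the arm holds its last target. There are 200 camera calls.

## Task

First pull the tray drawer of the low painter's cabinet all the way out to its stop. Then push the hand rest's round lock button fully down, take the upright post at the end of the telescoping rest bar and draw the bar out towards you until its pointer lines up with the little clip on the scale rule. The bar springs back if let go, so finish while still holding it still at that mark; leave the drawer open and do not shift the clip, the tin, the jar or the brush.

Things in the scene. Friction and masses are not known exactly. Their poses are not given: they have to be found in the camera images.
- taboret: Low plywood cabinet fixed on the table, 260 deep (x) x 360 wide (y) x 110 mm high. Origin: centre of its underside. Its -x axis points out of the drawer front (towards the robot), which lies 130 mm from the origin; z up. Place and yaw vary. On its top at y = +110 mm, from the front edge back, lies the hand rest's grey sleeve, 36 mm wide, 170 long, top 146 mm above the table.
- rule_end (a point): Outer end of the aluminium scale rule, middle of its top face, 133 mm above the table. The rule (20 wide, 3 mm thick, tick marks every 10 mm) is fixed to the cabinet, runs parallel to the bar at cabinet y = 150 to 170 mm and sticks out 150 mm beyond the cabinet front.
- tray (a joint): How far the drawer is out, m: 0 shut, 0.09 at its stop. Slides along the cabinet's -x, about 1 N of friction, stays where it is left.
- tray_handle (a point): Middle of the drawer's straight steel bar handle: a round bar 10 mm thick, 100 mm long along the cabinet's y, axis 82 mm above the table and 45 mm in front of the drawer front (40 mm clear gap behind the bar). The cabinet top is 28 mm higher than the bar axis. Moves with the drawer.
- lock (a joint): How far the lock button is pushed, m: 0 up (bar locked), 0.008 fully down. Pushed straight down with some 4 to 6 N it slides against 3 N of friction and stays down by itself; the bar comes free in the last 2 mm.
- lock_top (a point): Centre of the top face of the round black lock button, 26 mm across, on top of the sleeve: 162 mm above the table when up, 154 mm when down. It stands 80 mm behind the post (retracted), in line with the bar.
- rest_bar: Aluminium telescoping bar, 20 wide, 14 mm high, with an upright black round post, 16 mm across, at its outer end, reaching 67 mm above the bar's axis. Origin: on the post's axis at the bar's axis, 128 mm above the table, 25 mm before the cabinet front when fully in. Axes as the cabinet's: slides out along -x, 0 to 115 mm; once unlocked a spring of 4 N (friction 1 N) pulls it back.
- post_top (a point): Centre of the top of the upright post, 195 mm above the table; moves with the bar.
- pointer_tip (a point): Tip of the bar's pointer, a black-tipped tongue that sticks out 38 mm from the post's axis along the cabinet's +y, 2 mm short of the rule; level with the post along the cabinet's x. Top face 134 mm above the table.
- clip_mark (a point): The setting: middle of the inner upper edge of the small dark steel clip (10 mm along the rule, 22 across, 9 high, top 142 mm above the table) on the rule. It stands 45 to 100 mm further out (along the cabinet's -x) than the pointer when the bar is in. Axes as the cabinet's. It shifts if pushed with over 4 N: leave it.
- paint_tin: Bystander: closed paint tin, 80 mm across, 90 mm high, standing on the cabinet top on the side away from the rest. Origin: centre of its underside.
- water_jar: Bystander: open glass jar, 70 mm across, 100 mm high, on the table on the cabinet's -y side. Origin: centre of its underside.
- brush: Bystander: paint brush lying on the table on the cabinet's +y side. Origin: its underside, near the middle.

How it is judged:
On the way, in this order (a step that is already met when the one before it is completed fails the run):
1. the drawer is pulled out to its stop (value of joint tray above 0.082 m), for 0.1 s.
2. the lock button is pushed fully down (value of joint lock above 0.006 m), for 0.1 s.
3. the bar is held at the clip's mark (x of pointer_tip in the frame of clip_mark between -0.004 and 0.004 m and contact force between the fingers and rest_bar above 1 N), for 0.2 s.
At the end, for the whole second after the job is handed in: The gripper's fingers still hold the bar (more than 1 N of contact) at rest (under 10 mm/s) with its pointer within 4 mm of the middle of the clip along the rule; the lock button is down (more than 6 of 8 mm) and the drawer is still out (more than 75 of 90 mm) (all of step 3 and linear speed of rest_bar below 0.01 m/s and value of joint tray above 0.075 m and value of joint lock above 0.006 m); the arm keeps its last pose, push and grip.
It fails at once if the clip is shifted more than 4 mm (distance of clip_mark from where it was at the start of the episode above 0.004 m).
It fails at once if the paint tin is moved more than 20 mm (distance of paint_tin from where it was at the start of the episode above 0.02 m).
It fails at once if the jar is moved more than 20 mm (distance of water_jar from where it was at the start of the episode above 0.02 m).
It fails at once if the brush is moved more than 20 mm (distance of brush from where it was at the start of the episode above 0.02 m).
It also fails if it takes over 58 s, if anything falls off the work surface, if the arm or the gripper's body presses on something with over 40 N, if the wrist force passes 120 N, or if a joint passes its speed limit or range.

## Working session

There is one attempt and no reset: what is moved stays moved. The work goes in short steps, Python scripts to look and compute and a tool call to move; the robot and the scene stay as the last step left them, time stands still between calls to the robot, and variables do not carry over. Pictures are saved under pics/ and viewed, at most 10 in all, crops included, and the job is handed in when it is done.

Besides the shell and the picture viewer there is one more tool, called after "Call:" as name([rows], argument=value, ...), one row to a line, values as JSON. jog_arm: Moves the arm, as the interface text tells. Its arguments: {"type":"object","properties":{"moves":{"type":"array"}},"required":["moves"]}

```bash
mkdir -p pics
cat > h.py <<'E'
from plant import *
import numpy as np, cv2
from scipy.spatial.transform import Rotation as Rn
def pts(f,mask):
    v,u=np.nonzero(mask&(f["depth"]>0)); z=f["depth"][v,u]
    c=np.stack([(u-f["cx"])/f["fx"]*z,(v-f["cy"])/f["fy"]*z,z],1)
    return (c-f["t"])@f["R"]
def onplane(f,u,v,h):
    d=np.array([(u-f["cx"])/f["fx"],(v-f["cy"])/f["fy"],1])@f["R"]; o=-f["R"].T@f["t"]
    return o+d*(h-o[2])/d[2]
def proj(f,X):
    c=f["R"]@np.array(X)+f["t"]; return [c[0]/c[2]*f["fx"]+f["cx"],c[1]/c[2]*f["fy"]+f["cy"]]
E
python3 - <<'E'
from h import *
fs={}
for n in("scene","side"):
    f=grab_frame(n); fs[n]=f; cv2.imwrite(f"pics/{n}0.png",f["color"]); print(n,"cam",(-f["R"].T@f["t"]).round(3))
    for k in("taboret","tray_handle","lock_top","post_top","clip_mark","pointer_tip","rule_end","paint_tin","water_jar","brush"):
        for r in recognise(k,f)[:1]: print(k,np.round(r["rect"],1),round(r["p"],2))
s=state();print(s["tool_pos"],s["tool_rot"],s["contact_force"])
E
```

```text
scene cam [1.023 0.436 1.104]
taboret [309.9 295.  237.9 189.4] 0.75
tray_handle [330.4 262.9  83.8 118.4] 0.72
post_top [367.6 272.1  15.1  28.5] 0.49
pointer_tip [371.  272.9  17.7  31. ] 0.69
rule_end [360.2 293.4 135.1  70.5] 0.62
paint_tin [238.7 242.   44.   50. ] 0.88
water_jar [273.5 183.1  21.3  36.1] 0.71
brush [399.3 384.6  85.2  54.6] 0.78
side cam [0.208 0.595 0.779]
taboret [257.7 287.6 219.  179.5] 0.66
tray_handle [300.7 302.9 129.  129.4] 0.9
lock_top [242.1 282.4  14.2  13.5] 0.53
post_top [273.5 307.1  25.3  43. ] 0.83
clip_mark [274.2 341.   16.5  13.7] 0.48
pointer_tip [272.4 304.   24.6  43.7] 0.67
rule_end [254.4 314.  119.5 122.4] 0.95
paint_tin [284.7 204.6  41.4  55.4] 0.66
water_jar [389.6 241.8  29.2  52.6] 0.86
brush [166.3 416.9  74.3  87.9] 0.75
[ 0.2495905  -0.5729776   0.19159098] [-2.26183491e-05  9.78981803e-01  2.03947614e-01  1.86685848e-05] [-0.06537249  0.06969119 -0.61059957]
```

Run:
```python
import cv2,numpy as np
a=cv2.imread("pics/scene0.png")[150:430,170:490];b=cv2.imread("pics/side0.png")[150:450,120:440]
cv2.imwrite("pics/a.png",cv2.resize(a,None,fx=2.1,fy=2.1,interpolation=2));cv2.imwrite("pics/b.png",cv2.resize(b,None,fx=2,fy=2,interpolation=2))
```

```text
(no output)
```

View pics/a.png

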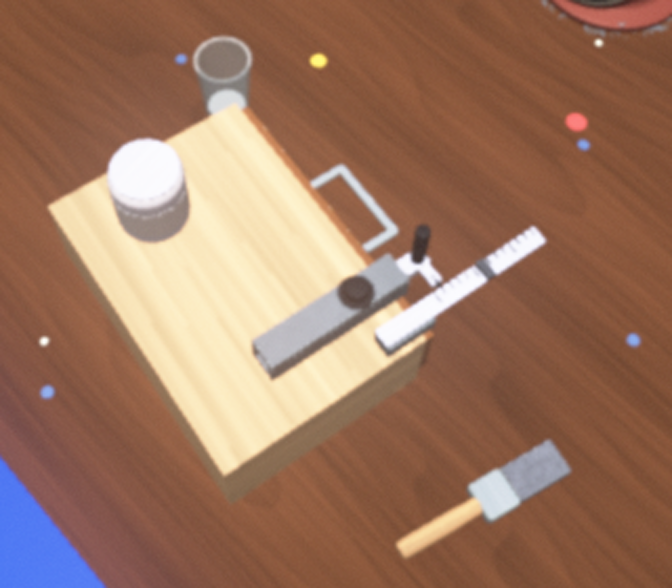

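View pics/b.png

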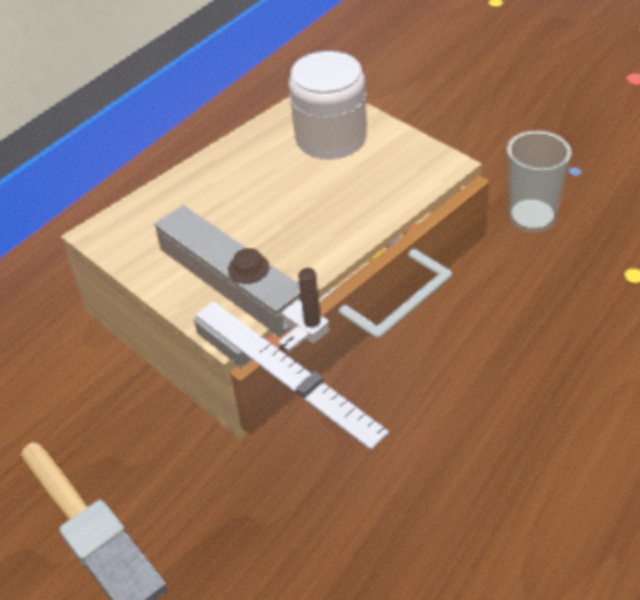

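The two pictures show the cabinet with the drawer front towards the robot. In crop a, the handle runs (342,167)–(397,230), the post top is at (423,229), the button at (357,287), the clip at (487,268) and the rule end at (540,237). In crop b, the handle runs (450,272)–(378,332), the post is at (307,271), the button at (248,252), the clip at (309,384) and the rule end at (380,437). I'll fit the cabinet pose to these.

```bash
cat > fit.py <<'E'
from h import *
from scipy.optimize import least_squares
P={"fp":(-.13,.18,.11),"fm":(-.13,-.18,.11),"bp":(.13,.18,.11),"bm":(.13,-.18,.11),"hm":(-.175,-.05,.082),"hp":(-.175,.05,.082),"post":(-.155,.11,.195),"rule":(-.28,.16,.133),"lock":(-.075,.11,.162)}
A={"fp":(430,340),"fm":(235,105),"bp":(225,475),"bm":(50,208),"hm":(342,167),"hp":(397,230),"post":(423,229),"rule":(540,237),"lock":(357,287),"clip":(487,268)}
B={"fp":(240,372),"fm":(482,167),"bp":(65,240),"hm":(450,272),"hp":(378,332),"post":(307,271),"rule":(380,437),"lock":(248,252),"clip":(309,384)}
fs=[grab_frame("scene"),grab_frame("side")]
O=[(f,k,np.array(v)/s+o) for f,D,s,o in((fs[0],A,2.1,(170,150)),(fs[1],B,2.,(120,150))) for k,v in D.items()]
W=lambda p,X:np.array([p[0]+np.cos(p[2])*X[0]-np.sin(p[2])*X[1],p[1]+np.sin(p[2])*X[0]+np.cos(p[2])*X[1],X[2]])
def res(p): return np.concatenate([np.array(proj(f,W(p,(-.155-p[3],.16,.142) if k=="clip" else P[k])))-uv for f,k,uv in O])
b=None
for y in np.arange(-3,3,.7):
    r=least_squares(res,[.6,-.1,y,.07],loss="soft_l1")
    if b is None or r.cost<b.cost:b=r
p=b.x;print("pose",p.round(4),np.degrees(p[2]),b.cost)
for (f,k,_),e in zip(O,res(p).reshape(-1,2).round(1)):print(k,e)
for k,X in list(P.items())+[("clip",(-.155-p[3],.149,.142))]:print(k,W(p,X).round(4))
np.save("pose.npy",p)
E
python3 fit.py
python3 - <<'E'
from h import *
for n in("scene","side"):
  f=grab_frame(n)
  for k in("tray_handle","post_top","clip_mark","lock_top","paint_tin","water_jar","brush"):
    r=regions_of(k,f)
    if r: q=pts(f,r[0]["pixels"]); print(n,k,round(r[0]["p"],2),np.median(q,0).round(3),q.min(0).round(3),q.max(0).round(3))
E
```

```text
pose [ 0.7243  0.0299 -0.1482  0.0491] -8.488883217357232 33.071338839840905
fp [ 4.3 -4.7]
fm [ 5. -4.]
bp [0.5 0.1]
bm [-1.1 -0.7]
hm [-0.4  0.4]
hp [-1.4  0. ]
post [ 0.6 -0. ]
rule [ 0.  -2.4]
lock [ 0.4 -0.8]
clip [-0.2 -1.5]
fp [-2.6 -0.2]
fm [4.2 0. ]
bp [-3.  -2.4]
hm [-2.4  0.1]
hp [-0.6 -0.4]
post [-0.4  0.1]
rule [-0.2  0.2]
lock [-1.2  1.6]
clip [ 0.4 -2.4]
fp [0.6223 0.2271 0.11  ]
fm [ 0.5691 -0.129   0.11  ]
bp [0.8794 0.1887 0.11  ]
bm [ 0.8263 -0.1673  0.11  ]
hm [0.5438 0.0063 0.082 ]
hp [0.5586 0.1052 0.082 ]
post [0.5872 0.1616 0.195 ]
rule [0.471  0.2295 0.133 ]
lock [0.6663 0.1497 0.162 ]
clip [0.5444 0.2074 0.142 ]
scene tray_handle 0.9 [0.586 0.035 0.094] [ 0.499 -0.131 -0.004] [0.641 0.224 0.113]
scene post_top 0.84 [0.595 0.164 0.14 ] [ 0.514  0.101 -0.002] [0.607 0.194 0.197]
scene paint_tin 0.89 [ 0.755 -0.066  0.197] [ 0.691 -0.242 -0.004] [ 0.787 -0.041  0.206]
scene water_jar 0.84 [ 0.546 -0.201  0.073] [ 0.51  -0.298 -0.   ] [ 0.583 -0.162  0.105]
side tray_handle 0.56 [0.594 0.054 0.07 ] [ 0.538 -0.128 -0.003] [0.668 0.225 0.133]
side post_top 0.58 [0.585 0.167 0.135] [0.575 0.145 0.12 ] [0.614 0.2   0.196]
side clip_mark 0.43 [0.544 0.221 0.14 ] [0.539 0.209 0.133] [0.551 0.231 0.143]
side lock_top 0.44 [0.662 0.153 0.16 ] [0.652 0.135 0.148] [0.678 0.163 0.162]
side paint_tin 0.61 [ 0.728 -0.059  0.176] [ 0.702 -0.364 -0.003] [ 0.975 -0.04   0.201]
side water_jar 0.7 [ 0.541 -0.178  0.069] [ 0.51  -0.353 -0.005] [ 0.633 -0.159  0.101]
side brush 0.98 [0.658 0.374 0.016] [ 0.589  0.334 -0.003] [0.788 0.409 0.022]
```

Call:
jog_arm([
  [[4,0,0,-0.4,0,0,-0.1125],[4,0,0,-0.4,0,0,-0.1125],[4,0,0,-0.4,0,0,-0.1125],[4,0,0,-0.4,0,0,-0.1125],[4,0,0,-0.4,0,0,-0.1125],[4,0,0,-0.4,0,0,-0.1125],[4,0,0,-0.4,0,0,-0.1125],[4,0,0,-0.4,0,0,-0.1125],[4,0,0,-0.4,0,0,-0.1125]],
])

```text
time: 2.75
tool_pos: [0.2496, -0.573, 0.2278]
tool_rot: [-0.0, 0.755, 0.655, 0.0]
contact_force: [1.5, 0.1, -0.6]
gripper_width: 0.469
grasp_force: 0.0
```

Call:
jog_arm([
  [[4,3.5,1.1,0,0,0,0],[4,3.5,1.1,0,0,0,0],[4,3.5,1.1,0,0,0,0],[4,3.5,1.1,0,0,0,0],[4,3.5,1.1,0,0,0,0],[4,3.5,1.1,0,0,0,0],[4,3.5,1.1,0,0,0,0],[4,3.5,1.1,0,0,0,0],[4,3.5,1.1,0,0,0,0],[4,3.5,1.1,0,0,0,0],[4,3.5,1.1,0,0,0,0],[4,3.5,1.1,0,0,0,0],[4,3.5,1.1,0,0,0,0],[4,3.5,1.1,0,0,0,0],[4,3.5,1.1,0,0,0,0],[4,3.5,1.1,0,0,0,0],[4,3.5,1.1,0,0,0,0],[4,3.5,1.1,0,0,0,0],[4,0,0,0,0,0,0],[4,0,0,0,0,0,0]],
])

```text
time: 4.42
tool_pos: [0.5382, 0.0226, 0.2275]
tool_rot: [-0.0, 0.756, 0.654, -0.0]
contact_force: [-0.4, -0.0, 0.4]
gripper_width: 0.471
grasp_force: 0.0
```

```bash
cat > go.py <<'E'
from h import *
def rep(X,p=None):
    p=np.load("pose.npy"); c,s=np.cos(p[2]),np.sin(p[2])
    T=np.array([p[0]+c*X[0]-s*X[1],p[1]+s*X[0]+c*X[1],X[2]])
    st=state(); q=st["tool_rot"]; R=Rn.from_quat([q[1],q[2],q[3],q[0]]).as_matrix()
    G=np.array([[-s,c,0],[c,s,0],[0,0,-1]]).T
    print("shift cm",(R.T@(T-st["tool_pos"])*100).round(2),"turn",Rn.from_matrix(R.T@G).as_rotvec().round(4),"t",round(st["time"],2),"F",np.round(st["contact_force"],1),"w",st["gripper_width"],"gf",st["grasp_force"],"pos",np.round(st["tool_pos"],4))
E
python3 -c "
from go import *
rep((-.175,-.005,.063))"
```

```text
shift cm [ 2.97  0.81 16.44] turn [-0.0005  0.0003  0.0041] t 4.42 F [-0.4 -0.   0.4] w 0.4714527314450595 gf 0.0 pos [0.5382 0.0226 0.2275]
```

Call:
jog_arm([
  [[4,1.5,0.4,0,0,0,0.004],[4,1.47,0.4,2,0,0,0],[4,0,0,3,0,0,0],[4,0,0,3,0,0,0],[4,0,0,2.5,0,0,0],[4,0,0,2,0,0,0],[4,0,0,2,0,0,0],[4,0,0,1.9,0,0,0],[4,0,0,0,0,0,0],[0.5,0,0,0,0,0,0],[0.5,0,0,0,0,0,0],[0.5,0,0,0,0,0,0],[0.5,0,0,0,0,0,0],[0.5,0,0,0,0,0,0],[0.5,0,0,0,0,0,0],[0.5,0,0,0,0,0,0]],
])

```text
time: 5.75
tool_pos: [0.5506, 0.0493, 0.0641]
tool_rot: [0.0, 0.759, 0.652, 0.0]
contact_force: [-0.2, -0.2, 0.7]
gripper_width: 0.06
grasp_force: 0.0
```

```bash
python3 -c "
from go import *
rep((-.175,-.005,.063))
f=grab_frame('side');cv2.imwrite('pics/c.png',cv2.resize(f['color'][200:400,180:440],None,fx=3,fy=3,interpolation=2))"
```

```text
shift cm [ 0.14 -0.04  0.11] turn [ 0.0008 -0.0001 -0.0033] t 5.75 F [-0.2 -0.2  0.7] w 0.060479076884098495 gf 0.0 pos [0.5506 0.0493 0.0641]
```

View pics/c.png

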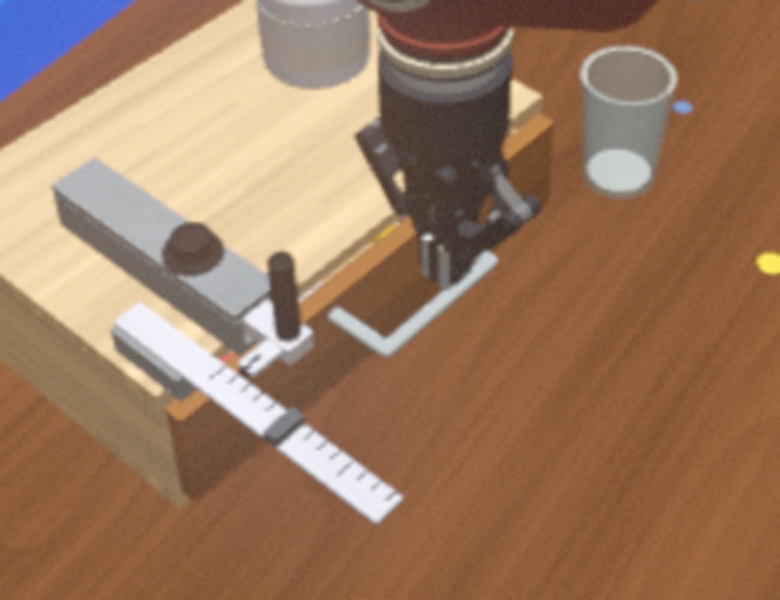

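```bash
python3 -c "
from go import *
p=np.load('pose.npy');c,s=np.cos(p[2]),np.sin(p[2])
st=state()
f=grab_frame('side')
tp=proj(f,st['tool_pos']);print('tcp px in crop',(np.array(tp)-[180,200])*3)
def cab(q): d=q-[p[0],p[1],0]; return np.stack([c*d[:,0]+s*d[:,1],-s*d[:,0]+c*d[:,1],d[:,2]],1)
for (u,v) in [(390,348),(420,325),(470,280),(488,263),(445,270),(430,255)]:
  U,V=u/3+180,v/3+200
  m=np.zeros((480,640),bool);m[int(V)-1:int(V)+2,int(U)-1:int(U)+2]=1
  print((u,v),'depth pts',cab(pts(f,m)).round(3)[[0,4,-1]].tolist(),'plane.082',cab(onplane(f,U,V,.082)[None]).round(3))
for k in ('hp','hm'): pass
for X in ((-.175,-.05,.082),(-.175,.05,.082)):
  print((np.array(proj(f,[p[0]+c*X[0]-s*X[1],p[1]+s*X[0]+c*X[1],X[2]]))-[180,200])*3)
"
```

```text
tcp px in crop [444.23632016 314.56158373]
(390, 348) depth pts [[-0.176, 0.05, 0.085], [-0.179, 0.05, 0.085], [-0.181, 0.05, 0.083]] plane.082 [[-0.178  0.049  0.082]]
(420, 325) depth pts [[-0.177, 0.023, 0.085], [-0.18, 0.023, 0.083], [-0.181, 0.021, 0.08]] plane.082 [[-0.18   0.022  0.082]]
(470, 280) depth pts [[-0.192, -0.006, 0.112], [-0.18, -0.024, 0.087], [-0.181, -0.026, 0.083]] plane.082 [[-0.179 -0.028  0.082]]
(488, 263) depth pts [[-0.176, -0.044, 0.087], [-0.178, -0.044, 0.086], [-0.179, -0.046, 0.083]] plane.082 [[-0.178 -0.047  0.082]]
(445, 270) depth pts [[-0.182, 0.005, 0.122], [-0.186, 0.006, 0.123], [-0.185, 0.003, 0.117]] plane.082 [[-0.161 -0.024  0.082]]
(430, 255) depth pts [[-0.171, 0.007, 0.129], [-0.17, 0.003, 0.123], [-0.174, 0.004, 0.123]] plane.082 [[-0.144 -0.028  0.082]]
[487.69859259 258.43659924]
[385.09983747 346.90569327]
```

```bash
python3 -c "
from go import *
f=grab_frame('side');w=grab_frame('wrist')
a=cv2.resize(f['color'][250:330,290:370],(480,480),interpolation=2)
b=cv2.resize(w['color'],(320,240))
o=np.zeros((480,800,3),np.uint8);o[:,:480]=a;o[:240,480:]=b
d=np.clip((f['depth'][250:330,290:370]-.6)*500,0,255).astype(np.uint8);o[240:,480:720]=cv2.applyColorMap(cv2.resize(d,(240,240),interpolation=0),2)
cv2.imwrite('pics/d.png',o)
p=np.load('pose.npy');c,s=np.cos(p[2]),np.sin(p[2])
m=np.zeros((480,640),bool);m[270:312,305:345]=1
q=pts(f,m);d=q-[p[0],p[1],0];q=np.stack([c*d[:,0]+s*d[:,1],-s*d[:,0]+c*d[:,1],d[:,2]],1)
k=(abs(q[:,1]+.005)<.02)&(q[:,0]<-.14);q=q[k]
for z in np.arange(.04,.15,.01):
  g=q[abs(q[:,2]-z)<.005]
  if len(g):print(z.round(2),len(g),g[:,0].min().round(3),g[:,0].max().round(3),g[:,1].min().round(3),g[:,1].max().round(3))
"
```

```text
0.08 55 -0.182 -0.172 -0.025 0.015
0.09 30 -0.182 -0.174 -0.023 0.014
0.1 6 -0.186 -0.173 -0.002 0.005
0.11 52 -0.192 -0.162 -0.013 0.007
0.12 59 -0.194 -0.161 -0.012 0.007
0.13 60 -0.193 -0.161 -0.009 0.007
0.14 45 -0.193 -0.16 -0.004 0.008
```

View pics/d.png

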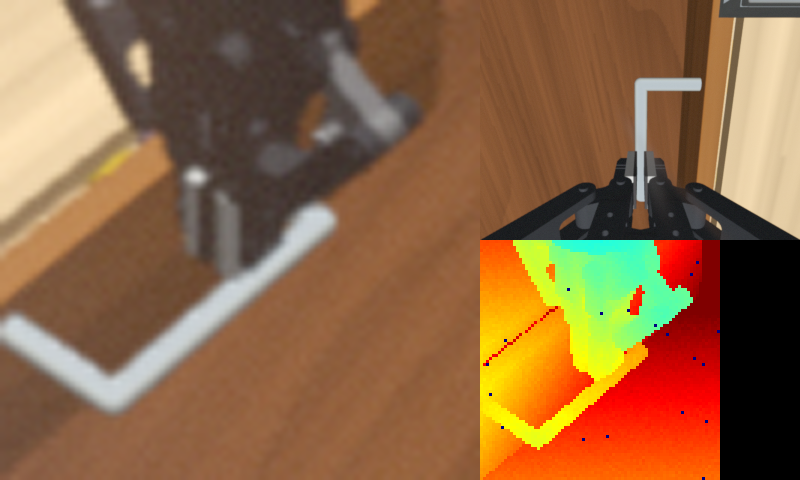

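The zoomed view shows the shut fingertips at about z=0.10, just above the bar, although the state reports a TCP height of 0.064. So the real fingertips sit about 35–40 mm higher than the state says. I'll open, go down in steps and close again.

Call:
jog_arm([
  [[4,0,0,0,0,0,0],[4,0,0,0,0,0,0],[4,0,0,0,0,0,0],[4,0,0,0,0,0,0],[4,0,0,0,0,0,0],[4,0,-0.2,1,0,0,0],[4,0,0,1,0,0,0],[4,0,0,1,0,0,0],[4,0,0,0.4,0,0,0],[0.5,0,0,0,0,0,0],[0.5,0,0,0,0,0,0],[0.5,0,0,0,0,0,0],[0.5,0,0,0,0,0,0],[0.5,0,0,0,0,0,0],[0.5,0,0,0,0,0,0],[0.5,0,0,0,0,0,0]],
])

```text
time: 7.28
tool_pos: [0.5484, 0.0495, 0.0296]
tool_rot: [0.0, 0.759, 0.652, 0.0]
contact_force: [1.0, -0.6, -3.0]
gripper_width: 0.087
grasp_force: 58.5
```

```bash
cat > tip.py <<'E'
from go import *
def tip():
    f=grab_frame('side');p=np.load('pose.npy');c,s=np.cos(p[2]),np.sin(p[2])
    t=state()['tool_pos'];m=np.zeros((480,640),bool);u,v=map(int,proj(f,t));m[v-50:v+12,u-30:u+30]=1
    q=pts(f,m);d=q-[p[0],p[1],0];q=np.stack([c*d[:,0]+s*d[:,1],-s*d[:,0]+c*d[:,1],d[:,2]],1)
    d=t-[p[0],p[1],0];tc=np.array([c*d[0]+s*d[1],-s*d[0]+c*d[1],d[2]]);print('tcp cab',tc.round(4))
    q=q[(abs(q[:,1]-tc[1])<.014)&(abs(q[:,0]-tc[0])<.05)]
    for z in np.arange(.02,.2,.01):
      g=q[abs(q[:,2]-z)<.005]
      if len(g):print(z.round(2),len(g),g[:,0].min().round(3),g[:,0].max().round(3),g[:,1].min().round(3),g[:,1].max().round(3))
    return f
E
python3 -c "
from tip import *
rep((-.175,-.005,.03));tip()"
```

```text
shift cm [ 0.15  0.18 -0.04] turn [ 0.0003 -0.     -0.0034] t 7.28 F [ 1.  -0.6 -3. ] w 0.08701427377567655 gf 58.45502972602844 pos [0.5484 0.0495 0.0296]
tcp cab [-0.1768 -0.0065  0.0296]
0.02 26 -0.134 -0.132 -0.02 0.007
0.03 33 -0.135 -0.132 -0.02 0.007
0.04 31 -0.135 -0.132 -0.019 0.007
0.05 36 -0.135 -0.131 -0.02 0.007
0.06 33 -0.134 -0.132 -0.02 0.007
0.07 43 -0.193 -0.132 -0.021 0.007
0.08 83 -0.196 -0.131 -0.02 0.007
0.09 102 -0.197 -0.128 -0.012 0.007
0.1 65 -0.197 -0.127 -0.008 0.007
0.11 60 -0.212 -0.148 -0.005 0.007
0.12 145 -0.218 -0.138 -0.016 0.007
0.13 87 -0.225 -0.131 -0.02 0.007
0.14 87 -0.226 -0.128 -0.014 0.007
0.15 59 -0.226 -0.127 -0.006 0.007
0.16 65 -0.226 -0.152 -0.003 0.007
0.17 99 -0.227 -0.17 -0.01 0.007
0.18 82 -0.221 -0.188 -0.014 0.007
0.19 44 -0.218 -0.201 -0.013 0.007
```

Call:
jog_arm([
  [[0.5,0,-0.5,0,0,0,0],[0.5,0,-1,0,0,0,0],[0.5,0,-1,0,0,0,0],[0.5,0,-1,0,0,0,0],[0.5,0,-1,0,0,0,0],[0.5,0,-1,0,0,0,0],[0.5,0,-1,0,0,0,0],[0.5,0,-1,0,0,0,0],[0.5,0,-0.7,0,0,0,0],[0.5,0,-0.4,0,0,0,0],[0.5,0,-0.2,0,0,0,0],[0.5,0,0,0,0,0,0],[0.5,0,0,0,0,0,0]],
])

```text
time: 8.42
tool_pos: [0.4617, 0.0629, 0.0296]
tool_rot: [0.0, 0.759, 0.652, 0.0]
contact_force: [2.2, 0.8, -5.0]
gripper_width: 0.089
grasp_force: 59.5
```

```bash
python3 -c "
from tip import *
rep((-.265,-.005,.03));tip()" | head -8
```

```text
shift cm [ 0.11 -0.04 -0.04] turn [ 0.0007 -0.0004 -0.0034] t 8.42 F [ 2.2  0.8 -5. ] w 0.08912988392285663 gf 59.465675354003906 pos [0.4617 0.0629 0.0296]
tcp cab [-0.2647 -0.0061  0.0296]
0.02 28 -0.223 -0.22 -0.018 0.006
0.03 30 -0.223 -0.22 -0.02 0.007
0.04 28 -0.222 -0.22 -0.02 0.007
0.05 31 -0.222 -0.219 -0.02 0.007
0.06 30 -0.222 -0.22 -0.02 0.007
0.07 44 -0.277 -0.22 -0.02 0.008
```

Call:
jog_arm([
  [[0.5,0,-0.3,0,0,0,0],[0.5,0,0,0,0,0,0],[0.5,0,0,0,0,0,0]],
])

```text
time: 8.72
tool_pos: [0.4619, 0.0629, 0.0297]
tool_rot: [0.003, 0.759, 0.651, 0.003]
contact_force: [15.2, 0.2, -15.2]
gripper_width: 0.085
grasp_force: 58.7
```

Call:
jog_arm([
  [[4,0,0,0,0,0,0],[4,0,0,0,0,0,0],[4,0,0,0,0,0,0],[4,0,0,0,0,0,0],[4,0,0,0,0,0,0],[4,0,0,-1,0,0,0],[4,0,0,-3,0,0,0],[4,0,0,-3.5,0,0,0],[4,0,0,-3.5,0,0,0],[4,0,0,-3.5,0,0,0],[0,0,0,-3,0,0,0],[0,0,0,0,0,0,0]],
])

```text
time: 9.72
tool_pos: [0.4623, 0.0632, 0.2139]
tool_rot: [0.005, 0.759, 0.652, 0.005]
contact_force: [1.7, -0.3, 0.7]
gripper_width: 0.193
grasp_force: 0.0
```

Call:
jog_arm([
  [[0,1.5,2.5,0,0,0,0],[0,1.5,2.5,0,0,0,0],[0,1.5,2.5,0,0,0,0],[0,1.5,2.5,0,0,0,0],[0,1.5,2.5,0,0,0,0],[0,1.5,2.5,0,0,0,0],[0,1.5,2.5,0,0,0,0],[0,1,1.5,0,0,0,0],[0,0,0,0,0,0,0],[0,0,0,0,0,0,0]],
])

```text
time: 10.55
tool_pos: [0.6634, 0.1484, 0.2042]
tool_rot: [-0.0, 0.758, 0.652, -0.001]
contact_force: [0.1, -0.6, 0.7]
gripper_width: 0.001
grasp_force: 0.0
```

Run:
```python
from tip import *
rep((-.075,.11,.162-.037));f=tip()
for n in("scene","side","wrist"):
  f=grab_frame(n)
  for k in("lock_top","post_top","tray_handle"):
    r=regions_of(k,f)
    if r: q=pts(f,r[0]["pixels"]); print(n,k,round(r[0]["p"],2),np.median(q,0).round(3),q.min(0).round(3),q.max(0).round(3))
w=cv2.resize(f["color"],None,fx=.6,fy=.6)
s=grab_frame("side");a=cv2.resize(s["color"][200:400,180:380],(400,400),interpolation=2)
o=np.zeros((400,790,3),np.uint8);o[:,:400]=a;o[:288,400:784]=w;cv2.imwrite("pics/e.png",o)
```

```text
shift cm [0.18 0.28 7.91] turn [-0.0015  0.0006 -0.0028] t 10.55 F [ 0.1 -0.6  0.7] w 0.00140158498734734 gf 0.0 pos [0.6634 0.1484 0.2042]
tcp cab [-0.0781  0.1079  0.2044]
0.14 12 -0.039 -0.028 0.094 0.105
0.15 7 -0.041 -0.03 0.094 0.102
scene post_top 0.72 [0.595 0.165 0.137] [0.542 0.12  0.034] [0.614 0.192 0.197]
scene tray_handle 0.93 [0.542 0.098 0.054] [ 0.421 -0.158 -0.007] [0.706 0.236 0.505]
side lock_top 0.69 [0.662 0.153 0.16 ] [0.652 0.14  0.15 ] [0.676 0.164 0.163]
side post_top 0.56 [0.585 0.167 0.135] [0.574 0.068 0.018] [0.662 0.199 0.195]
side tray_handle 0.59 [0.558 0.048 0.037] [ 0.448 -0.215 -0.004] [0.676 0.239 0.139]
wrist lock_top 0.65 [0.667 0.149 0.162] [0.655 0.135 0.15 ] [0.68  0.16  0.164]
wrist post_top 0.66 [0.594 0.165 0.136] [0.531 0.104 0.028] [0.615 0.197 0.197]
wrist tray_handle 0.68 [0.54  0.092 0.056] [ 0.42  -0.063 -0.   ] [0.632 0.235 0.3  ]
```

View pics/e.png

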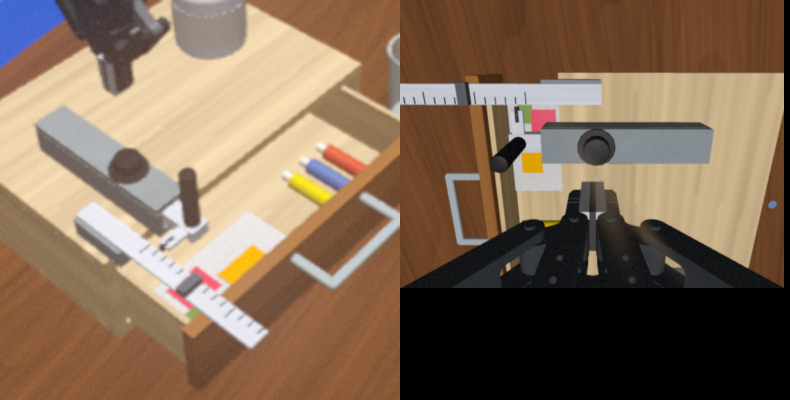

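Call:
jog_arm([
  [[0,0.18,0.28,2,0,0,0],[0,0,0,2.5,0,0,0],[0,0,0,2,0,0,0],[0,0,0,0.6,0,0,0],[0,0,0,0,0,0,0],[0,0,0,0,0,0,0]],
])

```text
time: 11.75
tool_pos: [0.6669, 0.1497, 0.1341]
tool_rot: [0.0, 0.759, 0.652, 0.0]
contact_force: [0.9, 0.3, 1.6]
gripper_width: 0.003
grasp_force: 0.0
```

Call:
jog_arm([
  [[0,0,0,0.2,0,0,0],[0,0,0,0.2,0,0,0],[0,0,0,0.2,0,0,0],[0,0,0,0.2,0,0,0],[0,0,0,0.1,0,0,0],[0,0,0,0.1,0,0,0],[0,0,0,0,0,0,0]],
])

```text
time: 12.33
tool_pos: [0.6664, 0.1496, 0.1233]
tool_rot: [-0.0, 0.759, 0.652, -0.0]
contact_force: [0.2, -0.2, 0.1]
gripper_width: -0.004
grasp_force: 0.0
```

Run:
```python
from tip import *
rep((-.075,.11,.154-.037));f=tip()
for n in("side","wrist"):
  f=grab_frame(n)
  for k in("lock_top",):
    r=regions_of(k,f)
    if r: q=pts(f,r[0]["pixels"]); print(n,k,round(r[0]["p"],2),np.median(q,0).round(3),q.min(0).round(3),q.max(0).round(3))
```

```text
shift cm [ 0.01 -0.01  0.63] turn [-0.0005  0.0001 -0.0034] t 12.33 F [ 0.2 -0.2  0.1] w -0.0035843693885391397 gf 0.0 pos [0.6664 0.1496 0.1233]
tcp cab [-0.0748  0.1099  0.1234]
0.14 235 -0.125 -0.025 0.096 0.124
0.15 241 -0.125 -0.025 0.096 0.124
0.16 68 -0.089 -0.07 0.1 0.123
0.17 49 -0.091 -0.063 0.104 0.123
0.18 61 -0.091 -0.063 0.102 0.123
0.19 55 -0.091 -0.063 0.105 0.123
side lock_top 0.64 [0.658 0.157 0.157] [0.652 0.144 0.148] [0.673 0.164 0.164]
wrist lock_top 0.67 [0.669 0.158 0.16 ] [0.655 0.148 0.149] [0.68  0.161 0.176]
```

Call:
jog_arm([
  [[0,0,0,0.15,0,0,0],[0,0,0,0.15,0,0,0],[0,0,0,0.15,0,0,0],[0,0,0,0,0,0,0]],
])

```text
time: 12.92
tool_pos: [0.6669, 0.1497, 0.1193]
tool_rot: [0.0, 0.759, 0.652, 0.0]
contact_force: [0.4, 0.7, 1.8]
gripper_width: 0.001
grasp_force: 0.8
```

Call:
jog_arm([
  [[0,0,0,0.15,0,0,0],[0,0,0,0.15,0,0,0],[0,0,0,0,0,0,0]],
])

```text
time: 13.17
tool_pos: [0.6669, 0.1497, 0.116]
tool_rot: [0.0, 0.759, 0.652, 0.0]
contact_force: [0.6, -0.3, 2.3]
gripper_width: 0.001
grasp_force: 0.8
```

Call:
jog_arm([
  [[0,0,0,0.1,0,0,0],[0,0,0,0.1,0,0,0],[0,0,0,0,0,0,0]],
])

```text
time: 13.42
tool_pos: [0.6669, 0.1497, 0.1143]
tool_rot: [0.0, 0.759, 0.652, 0.0]
contact_force: [0.8, 0.8, 3.4]
gripper_width: 0.001
grasp_force: 1.6
```

Call:
jog_arm([
  [[0,0,0,0.1,0,0,0],[0,0,0,0.1,0,0,0],[0,0,0,0,0,0,0]],
])

```text
time: 13.67
tool_pos: [0.667, 0.1497, 0.1142]
tool_rot: [0.0, 0.759, 0.652, 0.0]
contact_force: [-3.5, 0.0, 9.6]
gripper_width: -0.0
grasp_force: 4.8
```

Call:
jog_arm([
  [[0,0,0,0.1,0,0,0],[0,0,0,0.1,0,0,0],[0,0,0,0,0,0,0]],
])

```text
time: 13.92
tool_pos: [0.6671, 0.1497, 0.1141]
tool_rot: [0.0, 0.759, 0.652, 0.0]
contact_force: [-6.7, -2.5, 15.6]
gripper_width: 0.001
grasp_force: 7.9
```

Call:
jog_arm([
  [[0,0,0,0.1,0,0,0],[0,0,0,0,0,0,0]],
])

```text
time: 14.08
tool_pos: [0.6672, 0.1497, 0.1141]
tool_rot: [0.001, 0.759, 0.652, 0.0]
contact_force: [-8.3, -1.2, 18.4]
gripper_width: 0.001
grasp_force: 9.4
```

Call:
jog_arm([
  [[0,0,0,-0.5,0,0,0],[0,0,0,-2,0,0,0],[0,0,0,-2,0,0,0],[0,0,0,-2,0,0,0],[0,0,0,-2.2,0,0,0],[3.5,0,-2,0,0,0,0],[3.5,0,-2,0,0,0,0],[3.5,0,-2,0,0,0,0],[3.5,0,-2,0,0,0,0],[3.5,0,0,0,0,0,0],[3.5,0,0,0,0,0,0],[3.5,0,0,0,0,0,0]],
])

```text
time: 15.08
tool_pos: [0.5876, 0.1616, 0.1955]
tool_rot: [-0.0, 0.759, 0.652, -0.0]
contact_force: [-0.3, 1.0, 0.5]
gripper_width: 0.411
grasp_force: 0.0
```

Run:
```python
from tip import *
rep((-.155,.11,.118))
p=np.load('pose.npy');c,s=np.cos(p[2]),np.sin(p[2])
def cab(q): d=q-[p[0],p[1],0]; return np.stack([c*d[:,0]+s*d[:,1],-s*d[:,0]+c*d[:,1],d[:,2]],1)
for n in("scene","side","wrist"):
  f=grab_frame(n)
  for k in("lock_top","post_top","clip_mark","pointer_tip"):
    r=regions_of(k,f)
    if r: q=cab(pts(f,r[0]["pixels"]));
    if r: print(n,k,round(r[0]["p"],2),np.median(q,0).round(4),q.min(0).round(3),q.max(0).round(3))
    if r and k=="post_top": t=q[q[:,2]>.19]; print("  top",t.mean(0).round(4),len(t))
    if r and k=="clip_mark": t=q[abs(q[:,2]-.142)<.004]; print("  top",t.mean(0).round(4),np.ptp(t,0).round(3),len(t))
```

```text
shift cm [-0.01 -0.04  7.75] turn [-0.0005  0.0003 -0.0033] t 15.08 F [-0.3  1.   0.5] w 0.4107403342421823 gf 0.0 pos [0.5876 0.1616 0.1955]
scene lock_top 0.6 [-0.0729  0.1089  0.1533] [-0.088  0.094  0.146] [-0.058  0.121  0.158]
scene post_top 0.49 [-0.1481  0.1148  0.1368] [-0.185  0.09   0.034] [-0.132  0.144  0.2  ]
  top [-0.1519  0.1108  0.1941] 35
scene clip_mark 0.56 [-0.1903 -0.0327  0.0442] [-0.296 -0.241 -0.006] [-0.086  0.179  0.338]
  top [-0.1265  0.0939  0.1454] [0.004 0.006 0.   ] 3
scene pointer_tip 0.5 [-0.1481  0.1147  0.1374] [-0.205  0.072  0.084] [-0.133  0.144  0.24 ]
side lock_top 0.7 [-0.0764  0.1106  0.1522] [-0.089  0.098  0.148] [-0.064  0.123  0.155]
side post_top 0.68 [-0.1578  0.1162  0.1343] [-0.167  0.064  0.016] [-0.069  0.147  0.196]
  top [-0.1574  0.1123  0.1933] 49
side pointer_tip 0.92 [-0.1583  0.1161  0.1348] [-0.167  0.098  0.122] [-0.128  0.147  0.196]
wrist lock_top 0.8 [-0.0746  0.1086  0.1537] [-0.087  0.094  0.149] [-0.062  0.121  0.156]
wrist post_top 0.67 [-0.1517  0.1146  0.1354] [-0.167  0.061  0.034] [-0.128  0.146  0.197]
  top [-0.1539  0.1094  0.1944] 862
wrist clip_mark 0.97 [-0.2016  0.1602  0.1417] [-0.207  0.149  0.132] [-0.197  0.17   0.144]
  top [-0.2018  0.1599  0.1417] [0.01  0.021 0.006] 750
wrist pointer_tip 0.74 [-0.1516  0.1144  0.1353] [-0.168  0.028  0.034] [-0.122  0.146  0.197]
```

Call:
jog_arm([
  [[3.5,0,0,2,0,0,0],[3.5,0,0,2,0,0,0],[3.5,0,0,2,0,0,0],[3.5,0,0,1.7,0,0,0],[3.5,0,0,0,0,0,0],[0.8,0,0,0,0,0,0],[0.8,0,0,0,0,0,0],[0.8,0,0,0,0,0,0],[0.8,0,0,0,0,0,0],[0.8,0,0,0,0,0,0],[0.8,0,0,0,0,0,0]],
])

```text
time: 16.75
tool_pos: [0.5883, 0.1618, 0.12]
tool_rot: [0.001, 0.759, 0.652, 0.001]
contact_force: [2.5, -0.1, -1.8]
gripper_width: 0.169
grasp_force: 58.6
```

Call:
jog_arm([
  [[0.8,0,-0.4,0,0,0,0],[0.8,0,-0.8,0,0,0,0],[0.8,0,-0.8,0,0,0,0],[0.8,0,-0.8,0,0,0,0],[0.8,0,-0.8,0,0,0,0],[0.8,0,-0.7,0,0,0,0],[0.8,0,-0.4,0,0,0,0],[0.8,0,0,0,0,0,0],[0.8,0,0,0,0,0,0]],
])

```text
time: 17.5
tool_pos: [0.5417, 0.1689, 0.12]
tool_rot: [0.0, 0.759, 0.652, 0.001]
contact_force: [4.0, -0.2, -0.8]
gripper_width: 0.169
grasp_force: 59.2
```

Run:
```python
from tip import *
rep((-.202,.11,.118))
p=np.load('pose.npy');c,s=np.cos(p[2]),np.sin(p[2])
def cab(q): d=q-[p[0],p[1],0]; return np.stack([c*d[:,0]+s*d[:,1],-s*d[:,0]+c*d[:,1],d[:,2]],1)
ims=[]
for n in("side","wrist"):
  f=grab_frame(n)
  for k in("clip_mark","pointer_tip"):
    r=regions_of(k,f)
    if not r: continue
    q=cab(pts(f,r[0]["pixels"])); print(n,k,round(r[0]["p"],2),np.median(q,0).round(4),q.min(0).round(3),q.max(0).round(3))
    if k=="clip_mark": t=q[abs(q[:,2]-.142)<.004]; print("  top",t.mean(0).round(4),np.ptp(t,0).round(3),len(t))
    t=q[(abs(q[:,2]-.134)<.004)&(q[:,1]>.125)&(q[:,1]<.1485)]; 
    if k=="pointer_tip" and len(t):print("  tongue",t.mean(0).round(4),t.min(0).round(3),t.max(0).round(3),len(t))
  X=(-.2,.148,.135);u,v=map(int,proj(f,[p[0]+c*X[0]-s*X[1],p[1]+s*X[0]+c*X[1],X[2]]));print(n,"crop centre",u,v)
  h=30 if n=="side" else 75
  v=min(max(v,h),479-h);u=min(max(u,h),639-h);print(u,v);ims.append(cv2.resize(f["color"][v-h:v+h,u-h:u+h],(400,400),interpolation=2))
cv2.imwrite("pics/g.png",np.hstack(ims))
```

```text
shift cm [-0.06 -0.09  0.2 ] turn [ 0.0017 -0.0005 -0.0032] t 17.5 F [ 4.  -0.2 -0.8] w 0.1686338237898412 gf 59.18156147003174 pos [0.5417 0.1689 0.12  ]
side pointer_tip 0.56 [-0.184   0.1172  0.1333] [-0.217  0.034  0.022] [-0.108  0.147  0.214]
  tongue [-0.2031  0.135   0.1325] [-0.209  0.125  0.13 ] [-0.196  0.147  0.135] 75
side crop centre 278 336
278 336
wrist clip_mark 0.72 [-0.2022  0.1604  0.1417] [-0.209  0.149  0.097] [-0.197  0.171  0.144]
  top [-0.2023  0.1601  0.1417] [0.01  0.022 0.005] 1502
wrist pointer_tip 0.86 [-0.1918  0.1144  0.1351] [-0.211 -0.035  0.02 ] [-0.091  0.149  0.197]
  tongue [-0.2006  0.135   0.1338] [-0.207  0.125  0.131] [-0.195  0.147  0.136] 1290
wrist crop centre 321 210
321 210
```

View pics/g.png

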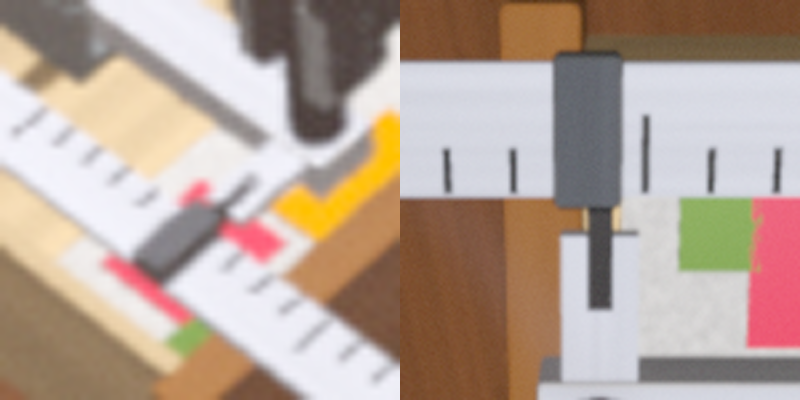

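In the wrist view the pointer (column 599) is about 1.6 mm short of the clip's middle (column 588), with 67 px per 10 mm. I'll draw it out 1.6 mm more and hold.

Call:
jog_arm([
  [[0.8,0,-0.1,0,0,0,0],[0.8,0,-0.06,0,0,0,0],[0.8,0,0,0,0,0,0],[0.8,0,0,0,0,0,0],[0.8,0,0,0,0,0,0],[0.8,0,0,0,0,0,0]],
])

```text
time: 18.3
tool_pos: [0.5403, 0.1691, 0.12]
tool_rot: [0.001, 0.759, 0.652, 0.001]
contact_force: [5.3, 0.1, 3.0]
gripper_width: 0.166
grasp_force: 59.5
```

Run:
```python
from tip import *
rep((-.202,.11,.118))
f=grab_frame("wrist");cv2.imwrite("pics/h.png",cv2.resize(f["color"][130:290,210:430],(770,560),interpolation=2))
```

```text
shift cm [-0.06  0.05  0.2 ] turn [ 0.0018 -0.0005 -0.0034] t 18.3 F [5.3 0.1 3. ] w 0.16601322731696258 gf 59.46858465671539 pos [0.5403 0.1691 0.12  ]
```

View pics/h.png

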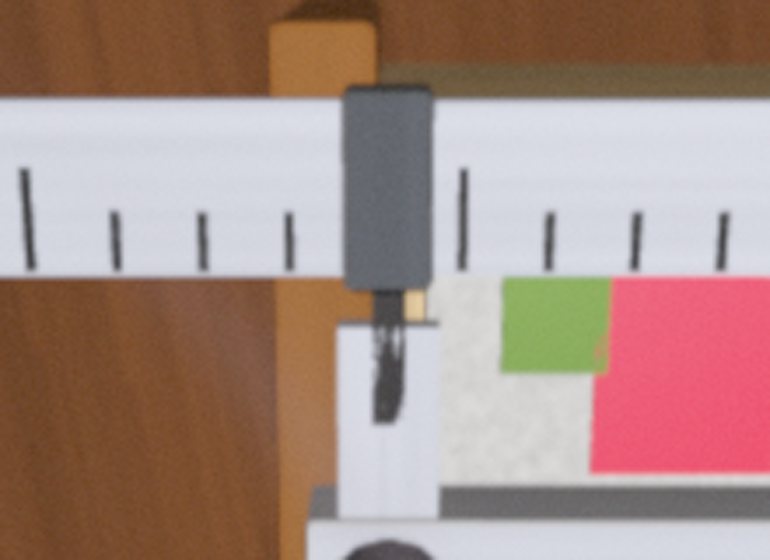

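The pointer (column 388) now lines up with the clip's middle (column 388), and the grip holds at 59 N. I'll hand the job in.

```bash
python3 -c "
from plant import *
print(job_done())"
```

```text
the job is handed in; nothing more can be done
None
```

I handed the job in at about 18 s with the drawer pulled out to its stop, the lock button fully down, and the gripper holding the bar with its pointer level with the middle of the clip; the judge returned no result.

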